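# Clamp a spice jar in the settling machine and hold its dial at full strength

### The arm

A 6-joint arm with a two-finger parallel gripper is mounted at the origin on the work surface; the furniture and walls round the work are solid. World frame = base frame: x ahead of the robot, y to its left, z up, the work surface at z = 0. Lengths are in mm, angles in degrees, forces in N, time in s.
With the tool pointing down it reaches from about 300 to 825 mm from the base axis. Payload 5.4 kg.
Tool frame: the origin (TCP) lies at the very end of the fingers, on their centre line; the grasp point (between the pads) lies 19 mm behind it (ctrl.grasp_offset is the distance from the TCP to the grasp point, in mm); z points along the fingers, y is the line along which they close (so a half turn about z gives the same grasp; the last joint's range is limited). The gripper opens to 92 mm and grips with 3 to 60 N. Pads are 20 mm wide; open, the fingers measure 128 mm over their backs; the gripper's body (75 mm by 189 mm) begins 69 mm behind the grasp point.
Start: joints at [58.493, 9.076, 91.501, -0, 79.423, -12.038], TCP at [191.656, 542.102, 214.601] pointing down, gripper open.
Joint ranges: [-166.64, 166.64], [-54.1, 131.32], [10.49, 154.53], [-73.88, 253.88], [9.74, 151.15], [-171.62, 171.62]. Speed limits (degrees/s): [147.25, 147.25, 180, 180, 180, 180].

### API

Orientations are given as a 3x3 rotation matrix whose columns are the frame's x, y, z axes.
In Python, from workcell import sensors, imaging, order, ctrl gives the robot as it stands.
- The arm moves only by the shell command python3 -m jog 'ROWS' [FORCE]. ROWS is JSON, one flat list of numbers, 7 for each row, row after row: the closure, from 0 (fully open) to 1 (shut), then the shift along the tool's x, y, z scaled (see below), then the turn, a rotation vector about the tool's x, y, z scaled (see below). In form: [claw, x, y, z, wx, wy, wz, claw, x, y, z, wx, wy, wz, ...]. A call has exactly 8 rows; each row is the pose to reach, as a shift and turn from the pose commanded when the call began, along the tool's axes at that moment, turning the shorter way round; what a row does not reach only later rows make up. The controller multiplies each number of a shift by 0.5 m and each number of a turn by pi rad. A row lasts 1/8 s, in which the tool goes at most 62.5 mm and 10.7 degrees, less where a joint would pass 70% of its speed; a pose out of reach is approached as far as the arm can. A call with a number of a shift or a turn outside -1 to 1 is refused whole. A call with a gripper value outside its range is refused whole. The fingers move at their own pace and stop on an object; FORCE is the grip in N (left out, the last holds). Time passes only in rows, so rows that repeat a pose let the fingers close, or fill a call up. It gives the time, the measured TCP pose, the force, the opening and the grip force at its end, in the units of the state.
- sensors.state(): the state, without advancing time (a new reading comes with each control period).
- imaging.capture(name): name is "side" or "top"; returns a dict with "img" (480x640x3 uint8, red, green, blue), "fx", "fy", "cx", "cy" (pixels), "cam_to_world" (4x4, takes a point from camera to world coordinates). Camera axes: x right, y down, z forward; pixel columns grow to the right and rows downward; lengths in mm; the calibration is good to about 2 mm. A picture is of the moment at which its call begins. There is no depth.
- order.job_done(): hands the job in; it is judged then, once.
The state is a dict: "t": time; "joints": joint angles; "joint_vel": joint speeds; "joint_torque": joint torques, N m; "eef_pos": TCP position; "orientation": TCP orientation; "contact_force": force on the tool from outside, world axes, zero at the start; "torque": the same for the moment, N m; "width": finger opening in mm; "grasp_force": force on a finger pad.
Only numpy, scipy, OpenCV 4.12 (cv2) and the standard library are available. Lean on these libraries where they do the work, as an engineer would, in place of code of your own. Each camera call takes 0.05 s, during which the arm holds its last target. There are 200 camera calls.

### The job

Settle the spice in the jar that stands on the vibrating settling machine: slide the loose jaw up until the jar is held snugly, without play, between the two vee jaws, and lock the jaw there by turning its wing knob clockwise until it is tight. Only then turn the dial on the machine's console clockwise past its first and second clicks to the third, and keep hold of its bar: the dial springs back to off when let go, so finish while still holding it at the third position. Leave everything else where it stands and do not tip the jar.

Things in the scene. Friction and masses are not known exactly. Their poses are not given: they have to be found in the camera images.
- machine: Grey bench settling machine, 170 x 394 mm, fixed to the table; origin at the centre of its underside, z up; it stands at the right with its long side, its y axis, pointing away from the robot. A steel deck on rubber mounts carries the jaws: the fixed vee at the far (+y) end, the sliding one closing towards it. A console with the dial, top 78 mm above the table, is the near (-y) end
- deck_mid (a point): Centre of the deck's top, 62 mm above the table; the deck is 160 x 270 mm (long along machine y). The jaws, the jaw's block and its guide strips all stay below 110 mm above the table, under the level where the wing knob is gripped. Axes as the machine's
- jar: The spice jar to settle, 40 mm across its body (cap 42), 97 mm tall, 75 to 155 g; it stands loose on a rubber mat (64 mm above the table) between the two vee jaws, 8 to 24 mm short of the fixed one and up to 5 mm off the middle; the vees centre it as the jaw is pushed home. Origin at the centre of its underside, z up
- fence_seat (a point): Point on the mat where the jar's origin lies when the jar is fully home in the fixed vee jaw: 140 mm from the machine's origin along +y. Axes as the machine's
- jaw_seat (a point): Point moving with the sliding jaw where the jar's origin lies when the jar is fully home in the sliding vee. It lies 105 mm to +y of the clamp knob's axis. When the jar is clamped, this point, fence_seat and the jar's origin fall together. Axes as the machine's
- jaw_slide (a joint): Travel of the sliding jaw in m along machine +y (towards the fixed vee): 0 fully back, starts at 0 to 0.03, is home on the jar at about 0.070, end stop at 0.080. Loose, it slides with about 1.5 N and stays where it is left; it can be dragged by its wing knob
- clamp_knob (a joint): Angle of the clamp's wing knob in rad, growing clockwise seen from above: 0 fully loose (starts at 0 to 0.25), the screw begins to bite at about 0.7, stop at 1.45. Counts as tight beyond 1.15. Turning it takes 0.1 to 0.2 N m; it stays where it is left
- knob_grip (a point): Middle of the clamp knob's wing, on its vertical axis, 117.5 mm above the table: an upright black bar 48 mm long, 12 thick, 26 high on a round hub whose top is 104.5 mm above the table. x along the bar, y across it, z up; turns with the knob. Loose, the bar points 0.72 rad to the left of machine +x (seen from above); it swings clockwise to 0.73 rad to the right of it at the stop
- dial (a joint): Angle of the hold-to-run dial in rad, growing clockwise seen from above: 0 off, clicks (detents) at 0.42, 0.84 and 1.26, end stop at 1.36. Counts as the third position beyond 1.14. A return spring (0.06 N m at off, 0.10 N m at the third) drives it back to off from anywhere as soon as it is let go; going over a click takes up to 0.15 N m
- dial_grip (a point): Middle of the dial's bar, on its vertical axis (machine x = -34, y = -143 mm), 101.5 mm above the table: an upright black bar 50 mm long, 12 thick, 26 high on a round skirt, 55 mm wide, top 87.5 mm above the table. x along the bar (white-lined pointing end +x), y across it, z up; turns with the dial. Off, it points 0.63 rad to the left of machine +x; at the third click 0.63 rad to the right
- dial_knob: The dial itself, bar and skirt in one piece, turning as joint dial does; its origin is on the dial's axis at the console's top, axes as dial_grip
- sachet: Bystander: small filled paper sachet, 38 x 52 x 8 mm, lying on the console beside the dial, on the machine's +x side
- brush: Bystander: small wooden bench brush, 85 x 32 x 14 mm, lying on the deck beside the sliding jaw, on the machine's +x side
- jar_waiting_a: Bystander: spice jar 42 mm across, 96 mm tall, standing in the left margin of the brown wooden tray
- jar_waiting_b: Bystander: spice jar 47 mm across, 98 mm tall, standing in the left margin of the brown wooden tray
- tape_roll: Bystander: roll of brown gummed tape, 75 mm across, 19 mm high, lying on the table in front of the wooden trays
- weight: Bystander: brass scale weight with a knob, 34 mm across, 50 mm tall, on the table at the left near the scale
- scoop: Bystander: tin scoop with wooden handle, 198 mm long, lying on the table at the left
Things that resemble listed ones, but are neither listed nor needed, are in the scene too. Leave any blue or purple look-alike of the jar alone.

How it is judged:
By the outcome, as a careful person would: the job done as asked, in the order asked, and still so for the second after the job is handed in, while the arm keeps its last pose, push and grip.
It also fails if it takes over 42 s, if anything falls off the work surface, if the arm or the gripper's body presses on something with over 40 N, if the wrist force passes 120 N, or if a joint passes its speed limit or range.

## Working session

There is one attempt and no reset: what is moved stays moved. The work goes in short steps, Python scripts to look and compute and a shell command to move; the robot and the scene stay as the last step left them, time stands still between calls to the robot, and variables do not carry over. Pictures are saved under pics/ and viewed, at most 10 in all, crops included, and the job is handed in when it is done.

```bash
ls; mkdir -p pics
cat > h.py <<'E'
import numpy as np, cv2
from workcell import sensors, imaging, order, ctrl
def cap(n):
    d=imaging.capture(n); d['bgr']=cv2.cvtColor(d['img'],cv2.COLOR_RGB2BGR); return d
def ray(d,u,v):
    M=np.array(d['cam_to_world']); r=M[:3,:3]@np.array([(u-d['cx'])/d['fx'],(v-d['cy'])/d['fy'],1]); return M[:3,3],r
def onz(d,u,v,z):
    o,r=ray(d,u,v); return o+r*(z-o[2])/r[2]
def proj(d,p):
    M=np.array(d['cam_to_world']); q=M[:3,:3].T@(np.array(p)-M[:3,3]); return d['fx']*q[0]/q[2]+d['cx'],d['fy']*q[1]/q[2]+d['cy']
E
python3 - <<'E'
from h import *
for n in('top','side'):
    d=cap(n); cv2.imwrite(f'pics/{n}0.png',d['bgr']); print(n,d['fx'],d['cx'],d['cy'],np.round(d['cam_to_world'],3).tolist())
s=sensors.state(); print(s)
E
```

```text
pics
top 531.5245668210345 315.75721404911843 239.53254785556516 [[0.053, -0.97, 0.235, 80.27], [-0.999, -0.053, 0.008, 10.271], [0.005, -0.236, -0.972, 1729.663], [0.0, 0.0, 0.0, 1.0]]
side 581.6613102761081 312.1348598619705 239.53636930494875 [[0.884, -0.319, 0.342, -48.659], [-0.468, -0.567, 0.678, -1002.246], [-0.022, -0.759, -0.651, 1085.602], [0.0, 0.0, 0.0, 1.0]]
{'t': 0.1, 'joints': array([ 5.84927555e+01,  9.10834362e+00,  9.15647705e+01, -1.13126099e-03,
        7.94240020e+01, -1.20386300e+01]), 'joint_vel': array([ 0.05424157, -0.03074925, -0.16662622, -0.01720631, -0.00301502,
        0.03475372]), 'joint_torque': array([-2.13127828e-04, -3.86502457e+01, -3.22961676e+01,  7.03236577e-02,
        3.39562772e-02, -7.32426633e-05]), 'eef_pos': array([191.37031059, 541.61436634, 213.72585076]), 'orientation': array([[-9.42825270e-01,  3.33286295e-01, -8.69268597e-04],
       [ 3.33287261e-01,  9.42824206e-01, -1.45525342e-03],
       [ 3.34551455e-04, -1.66176585e-03, -9.99998563e-01]]), 'contact_force': array([ 0.07776876,  0.58070616, -0.86842202]), 'torque': array([-0.00699673, -0.00173048,  0.05345001]), 'grasp_force': 0.0, 'width': 92.00202947695122}
```

View pics/top0.png

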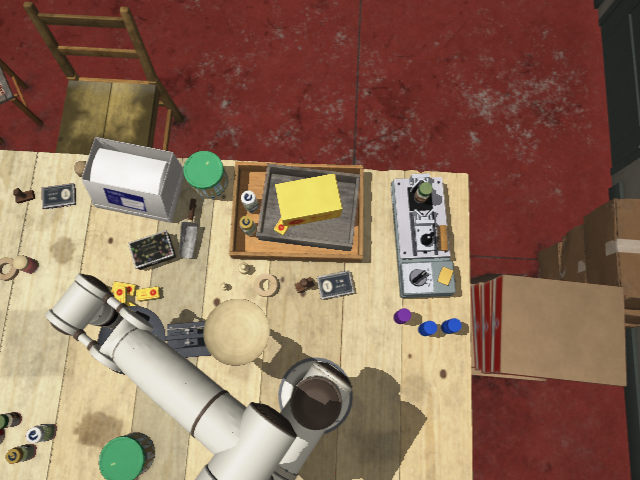

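View pics/side0.png

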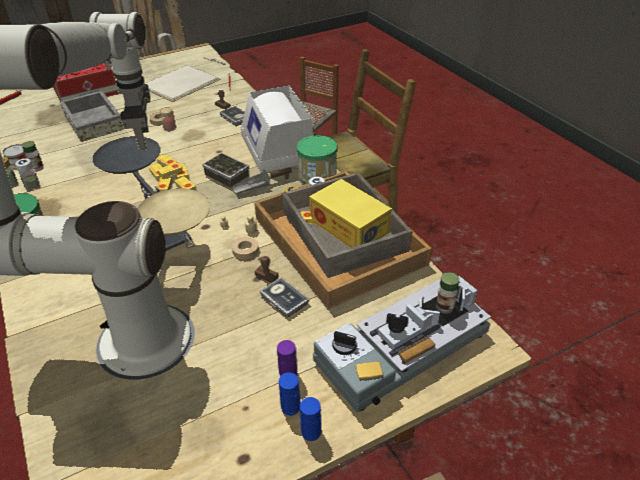

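The candidates for the jar are:
- the green-capped jar on the machine, top (425,190), side (449,290)
- the waiting jars in the tray, (247,200) and (247,225)
- the blue and purple look-alikes at (403,316), (430,328) and (453,326)

I choose the one on the machine. The wing knob is at about (428,240) and the dial at (418,277). I'll check both in a close crop.

Run:
```python
from h import *
a=cv2.imread('pics/top0.png')[165:305,380:475]; b=cv2.imread('pics/side0.png')[265:410,305:500]
a=cv2.resize(a,None,fx=4,fy=4,interpolation=cv2.INTER_CUBIC); b=cv2.resize(b,None,fx=4,fy=4,interpolation=cv2.INTER_CUBIC)
cv2.imwrite('pics/tc.png',a);cv2.imwrite('pics/sc.png',b)
```

```text
(no output)
```

View pics/tc.png

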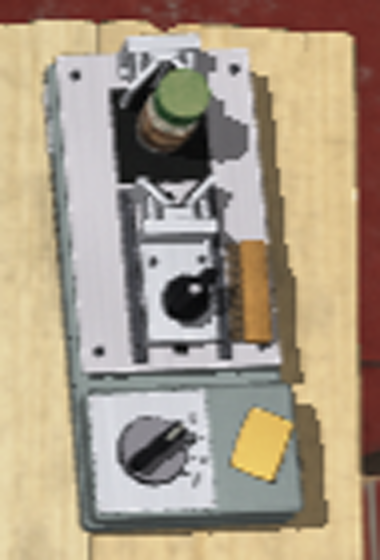

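View pics/sc.png

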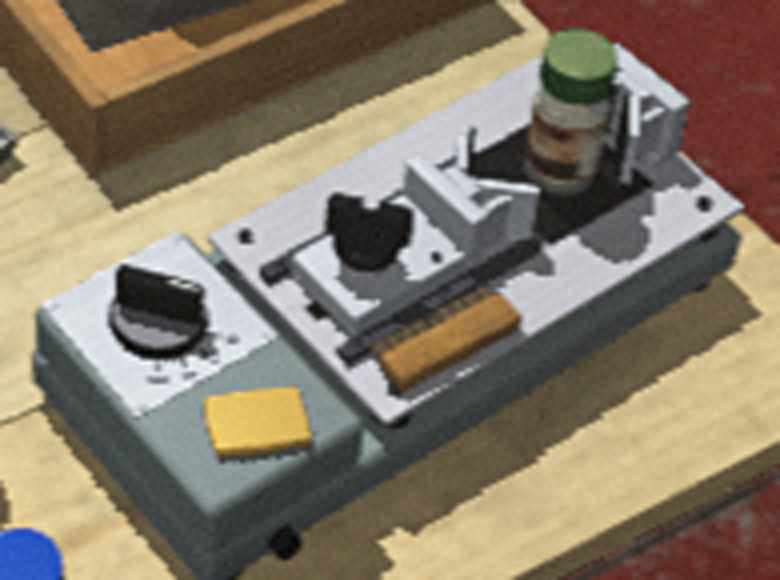

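The crops confirm the jar: green cap, standing on the black mat between the vees. The wing knob is at tc (187,298) / sc (370,235) and the dial at tc (153,451) / sc (157,310). The deck corners are visible in both views. Next I measure the poses.

Run:
```python
from h import *
t=cap('top'); s=cap('side')
T=lambda u,v,z:onz(t,380+u/4,165+v/4,z); S=lambda u,v,z:onz(s,305+u/4,265+v/4,z)
# corners order NL,NR,FR,FL at z62
L=np.array([[-80,-135],[80,-135],[80,135],[-80,135]])
for F,c in((T,[(83,373),(282,366),(268,52),(55,57)]),(S,[(212,238),(393,424),(743,208),(622,45)])):
    P=np.array([F(*k,62)[:2] for k in c]); print(P.round(0).tolist())
    Z=(L-L.mean(0))@[1,1j]; W=(P-P.mean(0))@[1,1j]; a=(np.conj(Z)@W); print('c',P.mean(0).round(1),'yaw',np.degrees(np.angle(a)).round(2),'scale',abs(a)/(np.conj(Z)@Z).real)
print('dial skirt',T(153,451,85),S(157,318,85))
print('knob',T(187,298,104),S(368,245,100), 'jarcap',T(183,93,161),S(580,52,161))
```

```text
[[438.0, -251.0], [452.0, -410.0], [718.0, -400.0], [704.0, -224.0]]
c [ 578.  -321.4] yaw -85.76 scale 1.0064480791357577
[[442.0, -254.0], [458.0, -412.0], [722.0, -383.0], [747.0, -242.0]]
c [ 592.3 -322.8] yaw -87.35 scale 1.025290112718555
dial skirt [ 373.27131215 -303.16284411   85.        ] [ 374.55486955 -305.01228775   85.        ]
knob [ 493.32631475 -325.33837912  104.        ] [ 495.91113807 -327.56891129  100.        ] jarcap [ 643.02394168 -309.77745309  161.        ] [ 646.43207453 -308.87033742  161.        ]
```

Run:
```python
from h import *
t=cap('top'); s=cap('side')
for n,d,(x0,y0,x1,y1) in(('top',t,(385,165,470,305)),('side',s,(305,265,500,410))):
    im=d['img'][y0:y1,x0:x1].astype(int); mx=im.max(2);mn=im.min(2)
    w=((mn>165)&(mx-mn<25)).astype(np.uint8)
    w=cv2.morphologyEx(w,cv2.MORPH_OPEN,np.ones((2,2)))
    k,l,st,c=cv2.connectedComponentsWithStats(w); i=1+st[1:,4].argmax()
    cs,_=cv2.findContours((l==i).astype(np.uint8),cv2.RETR_EXTERNAL,2)
    p=cs[0] if len(cs)==1 else max(cs,key=cv2.contourArea)
    P=np.array([onz(d,u+x0,v+y0,62)[:2] for u,v in p[:,0]]).astype(np.float32)
    print(n,'deck rect',cv2.minAreaRect(P), P.min(0),P.max(0))
    # long edges by fit
    for q in(0,1):
        lo=[];
        for xx in np.arange(480,680,8):
            m=P[(abs(P[:,0]-xx)<4)]
            if len(m): lo.append((xx,m[:,1].max() if q else m[:,1].min()))
        lo=np.array(lo); f=np.polyfit(lo[:,0],lo[:,1],1); r=abs(np.polyval(f,lo[:,0])-lo[:,1]); f=np.polyfit(lo[r<=np.median(r)*1.5,0],lo[r<=np.median(r)*1.5,1],1)
        print(' edge',np.degrees(np.arctan(f[0])).round(2),'y at 580',np.polyval(f,580).round(1),np.median(r).round(1))
    # black things: knob, dial
    b=((mx<50)).astype(np.uint8); k,l,st,c=cv2.connectedComponentsWithStats(b)
    for j in range(1,k):
        if st[j,4]>15:
            v,u=np.nonzero(l==j); z=118
            Q=np.array([onz(d,a+x0,e+y0,z)[:2] for a,e in zip(u,v)]); ev,V=np.linalg.eigh(np.cov(Q.T)); g=V[:,1]
            print(' dark',st[j],'px',c[j]+[x0,y0],'z118',Q.mean(0).round(1),'z100',onz(d,c[j][0]+x0,c[j][1]+y0,100)[:2].round(1),'ang',np.degrees(np.arctan2(g[1],g[0])).round(1),np.sqrt(ev).round(1))
```

```text
top deck rect ((576.60400390625, -318.2030029296875), (266.8187255859375, 158.4603271484375), 5.569869518280029) [ 438.61002 -408.84995] [ 704.38727 -227.77519]
 edge -1.18 y at 580 -265.8 16.7
 edge -2.13 y at 580 -263.8 17.9
 dark [ 23  17  25  29 298] px [418.84563758 200.88590604] z118 [ 614.9 -296.8] z100 [ 620.8 -300.2] ang 51.9 [19.5 25.4]
 dark [ 36  67  14  13 107] px [426.99065421 238.5046729 ] z118 [ 493.  -323.2] z100 [ 497.6 -326.9] ang 135.9 [ 8.4 12.8]
 dark [ 27 106  14  12  52] px [417.86538462 277.38461538] z118 [ 368.5 -295.7] z100 [ 371.7 -299.1] ang 130.6 [ 3.6 13.2]
side deck rect ((574.204833984375, -318.7502136230469), (253.35476684570312, 158.0150146484375), 5.719250202178955) [ 442.0556 -409.2595] [ 692.73486 -228.6705 ]
 edge 4.18 y at 580 -274.4 9.3
 edge 5.53 y at 580 -239.4 0.4
 dark [145  19   9   7  28] px [455.14285714 287.32142857] z118 [ 669.9 -306.9] z100 [ 683.2 -294. ] ang -158.0 [4.4 6.7]
 dark [134  24  29  37 300] px [452.15333333 312.80333333] z118 [ 614.6 -366.3] z100 [ 626.7 -354.7] ang -159.4 [ 9.5 26.9]
 dark [117  32  27  14 157] px [433.05732484 304.89808917] z118 [ 592.  -326.8] z100 [ 603.9 -314.3] ang 149.7 [ 8.9 14.5]
 dark [ 82  49  21  19 284] px [396.50704225 322.93309859] z118 [ 490.4 -331.4] z100 [ 500.4 -319. ] ang 62.7 [11.6 13.3]
 dark [117  60  18  13  79] px [430.30379747 330.27848101] z118 [ 542.  -383.9] z100 [ 553.  -372.4] ang -173.0 [ 3.  13.7]
 dark [ 28  67  23  23 244] px [344.09016393 341.62295082] z118 [ 364.2 -321. ] z100 [ 371.9 -308.5] ang 88.3 [11.4 16.9]
 dark [91 76 17  8 38] px [405.78947368 343.73684211] z118 [ 474.9 -388.8] z100 [ 484.6 -377.4] ang 176.1 [2.2 9.7]
 dark [ 66 131   9   9  53] px [375.47169811 399.98113208] z118 [ 344.7 -474.4] z100 [ 352.  -464.6] ang -138.8 [3.8 4.9]
```

```bash
python3 -m jog '[0,-0.57,-0.72,-0.12,0,0,0.16, 0,-0.57,-0.72,-0.12,0,0,0.16, 0,-0.57,-0.72,-0.12,0,0,0.16, 0,-0.57,-0.72,-0.12,0,0,0.16, 0,-0.57,-0.72,-0.12,0,0,0.16, 0,-0.57,-0.72,-0.12,0,0,0.16, 0,-0.57,-0.72,-0.12,0,0,0.16, 0,-0.57,-0.72,-0.12,0,0,0.16]' 40
```

```text
t: 1.3
eef_pos: [341.2, 105.0, 275.3]
orientation: [[-0.663, 0.749, 0.002], [0.749, 0.663, -0.001], [-0.002, 0.001, -1.0]]
contact_force: [0.3, 0.8, -0.0]
width: 91.9
grasp_force: 0.0
```

Both views give the deck centre at about (576,-318.5) with yaw about -84.4°. The knob axis is at about (495,-326.5) and the dial at about (373,-304), and the sizes agree with those given. Next I go above the knob.

```bash
python3 -m jog '[0,-0.85,-0.342,0.1,0,0,0, 0,-0.85,-0.342,0.1,0,0,0, 0,-0.85,-0.342,0.1,0,0,0, 0,-0.85,-0.342,0.1,0,0,0, 0,-0.85,-0.342,0.1,0,0,0, 0,-0.85,-0.342,0.1,0,0,0, 0,-0.85,-0.342,0.21,0,0,0, 0,-0.85,-0.342,0.21,0,0,0]' 40
python3 - <<'E'
from h import *
s=cap('side'); b=s['bgr'][230:380,300:500]; cv2.imwrite('pics/s1.png',cv2.resize(b,None,fx=4,fy=4,interpolation=cv2.INTER_CUBIC)); print(sensors.state()['eef_pos'],proj(s,sensors.state()['eef_pos']))
E
```

```text
t: 2.3
eef_pos: [495.6, -325.2, 167.8]
orientation: [[-0.665, 0.747, -0.001], [0.747, 0.665, 0.001], [0.001, -0.0, -1.0]]
contact_force: [0.1, -0.7, 0.0]
width: 91.8
grasp_force: 0.0
[ 494.44561245 -326.93387591  163.35308628] (np.float64(398.4161925022844), np.float64(306.68783188964915))
```

View pics/s1.png

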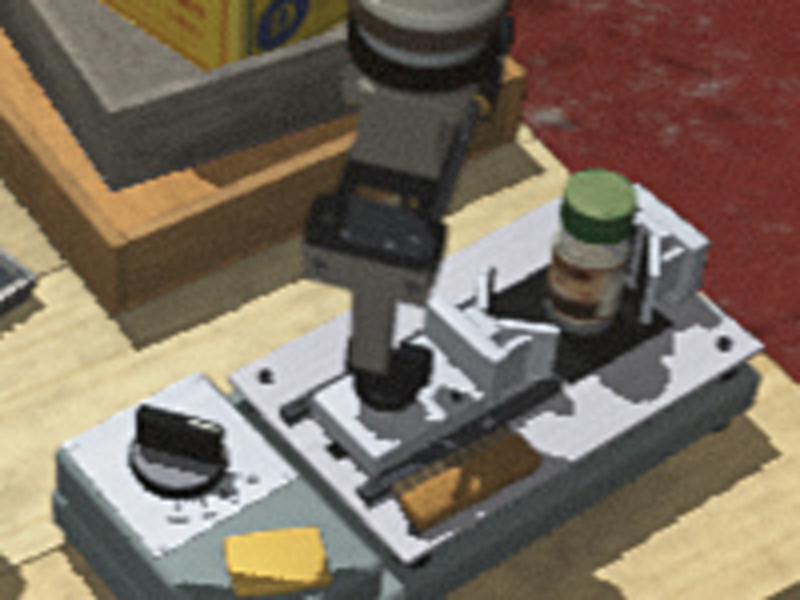

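The open fingers straddle the wing knob (crop (392,375)), clear of the jaw and the jar. I descend in two steps.

```bash
python3 -m jog '[0,0,0,0.03,0,0,0, 0,0,0,0.06,0,0,0, 0,0,0,0.08,0,0,0, 0,0,0,0.09,0,0,0, 0,0,0,0.09,0,0,0, 0,0,0,0.09,0,0,0, 0,0,0,0.09,0,0,0, 0,0,0,0.09,0,0,0]' 40
```

```text
t: 3.35
eef_pos: [495.8, -323.4, 124.9]
orientation: [[-0.666, 0.746, 0.0], [0.746, 0.666, -0.0], [-0.001, 0.0, -1.0]]
contact_force: [0.2, -0.3, 0.8]
width: 91.7
grasp_force: 0.0
```

```bash
python3 -m jog '[0,-0.004,-0.004,0.012,0,0,0, 0,-0.004,-0.004,0.024,0,0,0, 0,-0.004,-0.004,0.024,0,0,0, 1,-0.004,-0.004,0.024,0,0,0, 1,-0.004,-0.004,0.024,0,0,0, 1,-0.004,-0.004,0.024,0,0,0, 1,-0.004,-0.004,0.024,0,0,0, 1,-0.004,-0.004,0.024,0,0,0]' 40
```

```text
t: 4.35
eef_pos: [495.5, -326.1, 112.6]
orientation: [[-0.666, 0.746, 0.0], [0.746, 0.666, -0.0], [-0.0, 0.0, -1.0]]
contact_force: [-0.8, 0.0, -1.2]
width: 44.0
grasp_force: 0.0
```

```bash
python3 -m jog '[1,-0.004,-0.004,0.024,0,0,0, 1,0,0,0,0,0,0, 1,0,0,0,0,0,0, 1,0,0,0,0,0,0, 1,0,0,0,0,0,0, 1,0,0,0,0,0,0, 1,0,0,0,0,0,0, 1,0,0,0,0,0,0]' 40
```

```text
t: 5.35
eef_pos: [495.8, -326.0, 112.8]
orientation: [[-0.666, 0.746, 0.001], [0.746, 0.666, 0.0], [-0.0, 0.001, -1.0]]
contact_force: [0.1, 1.3, 5.0]
width: 11.7
grasp_force: 39.9
```

```bash
python3 -m jog '[1,-0.006,0.008,0,0,0,0, 1,-0.015,0.02,0,0,0,0, 1,-0.023,0.032,0,0,0,0, 1,-0.031,0.043,0,0,0,0, 1,-0.039,0.054,0,0,0,0, 1,-0.046,0.064,0,0,0,0, 1,-0.051,0.07,0,0,0,0, 1,-0.053,0.0726,0,0,0,0]' 40
```

```text
t: 6.35
eef_pos: [540.2, -321.6, 112.8]
orientation: [[-0.666, 0.746, -0.001], [0.746, 0.666, 0.0], [0.001, -0.0, -1.0]]
contact_force: [-2.2, 1.9, 7.0]
width: 11.6
grasp_force: 39.9
```

```bash
python3 -m jog '[1,-0.002,0.003,0,0,0,0, 1,-0.004,0.006,0,0,0,0, 1,-0.006,0.008,0,0,0,0, 1,-0.008,0.011,0,0,0,0, 1,-0.01,0.013,0,0,0,0, 1,-0.011,0.015,0,0,0,0, 1,-0.012,0.016,0,0,0,0, 1,-0.012,0.016,0,0,0,0]' 40
```

```text
t: 7.35
eef_pos: [549.9, -320.6, 112.8]
orientation: [[-0.666, 0.746, -0.001], [0.746, 0.666, 0.001], [0.001, -0.0, -1.0]]
contact_force: [-1.9, 2.5, 7.8]
width: 11.7
grasp_force: 39.9
```

```bash
python3 -m jog '[1,-0.001,0.001,0,0,0,0, 1,-0.001,0.002,0,0,0,0, 1,-0.002,0.003,0,0,0,0, 1,-0.003,0.004,0,0,0,0, 1,-0.004,0.005,0,0,0,0, 1,-0.004,0.0055,0,0,0,0, 1,-0.004,0.0055,0,0,0,0, 1,-0.004,0.0055,0,0,0,0]' 40
```

```text
t: 8.35
eef_pos: [553.2, -320.3, 112.8]
orientation: [[-0.666, 0.746, -0.001], [0.746, 0.666, 0.001], [0.001, -0.0, -1.0]]
contact_force: [-2.6, 3.1, 7.0]
width: 11.7
grasp_force: 39.9
```

```bash
python3 -m jog '[1,-0.001,0.001,0,0,0,0, 1,-0.001,0.002,0,0,0,0, 1,-0.002,0.003,0,0,0,0, 1,-0.003,0.004,0,0,0,0, 1,-0.004,0.005,0,0,0,0, 1,-0.004,0.0055,0,0,0,0, 1,-0.004,0.0055,0,0,0,0, 1,-0.004,0.0055,0,0,0,0]' 40
python3 - <<'E'
from h import *
s=cap('side'); b=s['bgr'][230:380,300:500]; cv2.imwrite('pics/s2.png',cv2.resize(b,None,fx=4,fy=4,interpolation=cv2.INTER_CUBIC))
E
```

```text
t: 9.35
eef_pos: [556.6, -320.0, 112.8]
orientation: [[-0.666, 0.746, -0.001], [0.746, 0.666, 0.001], [0.001, -0.0, -1.0]]
contact_force: [-2.9, 2.8, 7.4]
width: 11.6
grasp_force: 39.9
```

View pics/s2.png

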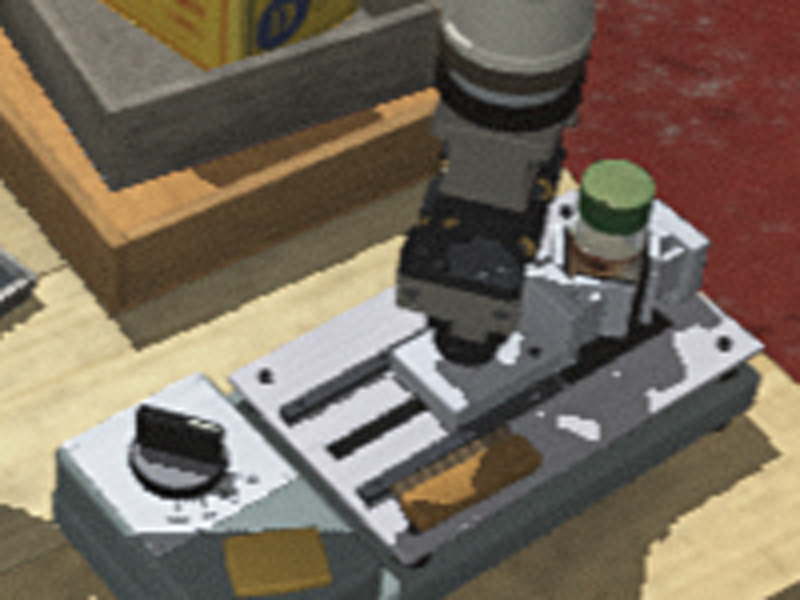

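The jar is upright in the sliding vee. Its cap has moved from crop (598,205) to (617,197), so it is nearly home. I push on and watch the force.

```bash
python3 -m jog '[1,-0.001,0.001,0,0,0,0, 1,-0.001,0.002,0,0,0,0, 1,-0.002,0.003,0,0,0,0, 1,-0.003,0.004,0,0,0,0, 1,-0.004,0.005,0,0,0,0, 1,-0.004,0.0055,0,0,0,0, 1,-0.004,0.0055,0,0,0,0, 1,-0.004,0.0055,0,0,0,0]' 40
```

```text
t: 10.4
eef_pos: [558.4, -319.8, 112.7]
orientation: [[-0.666, 0.746, -0.005], [0.746, 0.666, 0.001], [0.004, -0.003, -1.0]]
contact_force: [-8.3, 2.5, 9.7]
width: 11.7
grasp_force: 39.9
```

```bash
python3 -m jog '[1,-0.001,0.001,0,0,0,0, 1,-0.002,0.0025,0,0,0,0, 1,-0.002,0.003,0,0,0,0, 1,-0.002,0.003,0,0,0,0, 1,-0.002,0.003,0,0,0,0, 1,-0.002,0.003,0,0,0,0, 1,-0.002,0.003,0,0,0,0, 1,-0.002,0.003,0,0,0,0]' 40
```

```text
t: 11.4
eef_pos: [558.7, -319.8, 112.7]
orientation: [[-0.666, 0.746, -0.008], [0.746, 0.666, 0.001], [0.006, -0.005, -1.0]]
contact_force: [-13.5, 2.2, 11.9]
width: 11.8
grasp_force: 39.9
```

```bash
python3 -m jog '[1,0,0,0,0,0,0.04, 1,0,0,0,0,0,0.09, 1,0,0,0,0,0,0.14, 1,0,0,0,0,0,0.19, 1,0,0,0,0,0,0.24, 1,0,0,0,0,0,0.29, 1,0,0,0,0,0,0.34, 1,0,0,0,0,0,0.36]' 50
python3 -m jog '[1,0,0,0,0,0,0.02, 1,0,0,0,0,0,0.04, 1,0,0,0,0,0,0.06, 1,0,0,0,0,0,0.06, 1,0,0,0,0,0,0.06, 1,0,0,0,0,0,0.06, 1,0,0,0,0,0,0.06, 1,0,0,0,0,0,0.06]' 50; python3 -c "
from h import *;s=sensors.state();print(s['torque'],s['joints'])"
```

```text
t: 12.4
eef_pos: [556.1, -320.2, 112.7]
orientation: [[0.394, 0.919, -0.014], [0.919, -0.394, 0.001], [-0.004, -0.014, -1.0]]
contact_force: [-22.7, 1.2, 17.1]
width: 11.7
grasp_force: 49.9
t: 13.4
eef_pos: [555.7, -319.9, 112.7]
orientation: [[0.557, 0.83, -0.015], [0.831, -0.557, 0.002], [-0.007, -0.014, -1.0]]
contact_force: [-23.9, 2.4, 18.7]
width: 11.8
grasp_force: 50.0
[0.39552618 4.32601293 0.07572828] [-40.46374265  24.4199643   84.61560067  -0.50015693  71.70045554
  -6.45469949]
```

Tool yaw puts the knob at about 1.41 rad, which is tight and close to the stop. I relieve the push, release, then rise and check.

```bash
python3 -m jog '[1,-0.003,-0.004,-0.002,0,0,0, 1,-0.0064,-0.0078,-0.004,0,0,0, 1,-0.0064,-0.0078,-0.004,0,0,0, 0.3,-0.0064,-0.0078,-0.004,0,0,0, 0.3,-0.0064,-0.0078,-0.004,0,0,0, 0.3,-0.0064,-0.0078,-0.004,0,0,0, 0.3,-0.0064,-0.0078,-0.03,0,0,0, 0.3,-0.0064,-0.0078,-0.12,0,0,0]' 50
```

```text
t: 14.4
eef_pos: [555.7, -318.8, 171.0]
orientation: [[0.557, 0.83, -0.004], [0.83, -0.557, 0.004], [0.001, -0.006, -1.0]]
contact_force: [0.4, -0.5, -0.0]
width: 59.3
grasp_force: 0.0
```

```bash
python3 -m jog '[0.2,-0.05,-0.09,0,0,0,-0.055, 0.2,-0.1,-0.18,0,0,0,-0.11, 0.2,-0.15,-0.27,0,0,0,-0.165, 0.2,-0.179,-0.32,0,0,0,-0.22, 0.2,-0.179,-0.32,0,0,0,-0.275, 0.2,-0.179,-0.32,0,0,0,-0.33, 0.2,-0.179,-0.32,0,0,0,-0.385, 0.2,-0.179,-0.32,0,0,0,-0.417]' 40
python3 - <<'E'
from h import *
s=cap('side'); t=cap('top'); b=s['bgr'][230:380,300:500]; a=t['bgr'][165:305,380:475]
b=cv2.resize(b,None,fx=2.6,fy=2.6,interpolation=cv2.INTER_CUBIC); a=cv2.resize(a,None,fx=2.785,fy=2.785,interpolation=cv2.INTER_CUBIC)
h=min(len(a),len(b)); cv2.imwrite('pics/s3.png',np.hstack([b[:h],a[:h]])); print(h)
E
```

```text
t: 15.4
eef_pos: [374.8, -305.7, 173.9]
orientation: [[-0.661, 0.75, 0.001], [0.75, 0.661, -0.002], [-0.002, -0.0, -1.0]]
contact_force: [0.5, -0.5, 0.7]
width: 73.2
grasp_force: 0.0
390
```

View pics/s3.png

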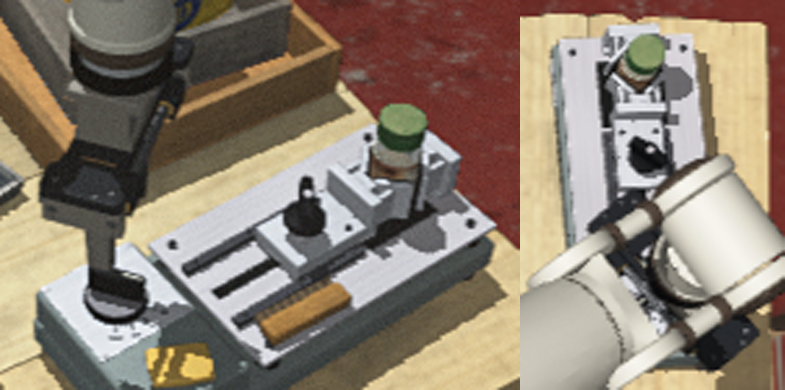

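The knob's wing has swung clockwise to the right, at s3 (305,210). The jar stands upright between both vees at (400,150), and the brush and sachet are undisturbed. The fingers are over the dial at (110,290), so I descend onto its bar.

```bash
python3 -m jog '[0.2,0.005,0,0.04,0,0,0, 0.2,0.005,0,0.08,0,0,0, 0.2,0.005,0,0.12,0,0,0, 0.2,0.005,0,0.14,0,0,0, 0.2,0.005,0,0.15,0,0,0, 0.2,0.005,0,0.157,0,0,0, 0.2,0.005,0,0.157,0,0,0, 0.2,0.005,0,0.157,0,0,0]' 50
```

```text
t: 16.5
eef_pos: [373.0, -303.6, 94.6]
orientation: [[-0.659, 0.753, 0.001], [0.753, 0.659, -0.001], [-0.001, -0.0, -1.0]]
contact_force: [0.1, -0.3, -0.5]
width: 73.8
grasp_force: 0.0
```

```bash
python3 -m jog '[1,0,0,0,0,0,0, 1,0,0,0,0,0,0, 1,0,0,0,0,0,0, 1,0,0,0,0,0,0, 1,0,0,0,0,0,0, 1,0,0,0,0,0,0, 1,0,0,0,0,0,0, 1,0,0,0,0,0,0]' 50
```

```text
t: 17.5
eef_pos: [375.6, -300.9, 94.1]
orientation: [[-0.658, 0.753, 0.006], [0.753, 0.658, 0.005], [-0.001, 0.008, -1.0]]
contact_force: [11.9, 8.3, 0.4]
width: 11.7
grasp_force: 50.0
```

The dial bar is gripped with a 14 N side load across it. I'll relieve that while turning clockwise to the third click, about 73°.

```bash
python3 -m jog '[1,0,0.004,0,0,0,0, 1,0,0.008,0,0,0,0, 1,0,0.008,0,0,0,0, 1,0,0.008,0,0,0,0, 1,0,0.008,0,0,0,0, 1,0,0.008,0,0,0,0, 1,0,0.008,0,0,0,0, 1,0,0.008,0,0,0,0]' 60
```

```text
t: 18.5
eef_pos: [375.8, -300.7, 94.1]
orientation: [[-0.659, 0.753, 0.0], [0.753, 0.659, 0.0], [0.0, 0.0, -1.0]]
contact_force: [2.3, 1.7, -0.1]
width: 11.3
grasp_force: 60.0
```

```bash
python3 -m jog '[1,0,0,0,0,0,0.03, 1,0,0,0,0,0,0.06, 1,0,0,0,0,0,0.09, 1,0,0,0,0,0,0.12, 1,0,0,0,0,0,0.15, 1,0,0,0,0,0,0.18, 1,0,0,0,0,0,0.21, 1,0,0,0,0,0,0.21]' 60
```

```text
t: 19.5
eef_pos: [376.4, -300.4, 94.1]
orientation: [[-0.058, 0.998, 0.002], [0.998, 0.058, 0.0], [0.0, 0.002, -1.0]]
contact_force: [3.4, 1.8, -0.3]
width: 11.5
grasp_force: 60.0
```

```bash
python3 -m jog '[1,0,0,0,0,0,0.03, 1,0,0,0,0,0,0.06, 1,0,0,0,0,0,0.09, 1,0,0,0,0,0,0.12, 1,0,0,0,0,0,0.15, 1,0,0,0,0,0,0.18, 1,0,0,0,0,0,0.197, 1,0,0,0,0,0,0.197]' 60
python3 -m jog '[1,0,0,0,0,0,0, 1,0,0,0,0,0,0, 1,0,0,0,0,0,0, 1,0,0,0,0,0,0, 1,0,0,0,0,0,0, 1,0,0,0,0,0,0, 1,0,0,0,0,0,0, 1,0,0,0,0,0,0]' 60
python3 - <<'E'
from h import *
s=cap('side'); print(sensors.state()['torque']); b=s['bgr'][230:380,300:500]; cv2.imwrite('pics/s4.png',cv2.resize(b,None,fx=4,fy=4,interpolation=cv2.INTER_CUBIC))
E
```

```text
t: 20.5
eef_pos: [377.1, -300.6, 94.1]
orientation: [[0.532, 0.847, 0.003], [0.847, -0.532, -0.0], [0.001, 0.003, -1.0]]
contact_force: [7.3, 2.3, -3.0]
width: 11.2
grasp_force: 60.0
t: 21.5
eef_pos: [377.1, -300.6, 94.1]
orientation: [[0.531, 0.847, 0.003], [0.847, -0.531, -0.0], [0.002, 0.003, -1.0]]
contact_force: [6.9, 1.0, -1.8]
width: 11.2
grasp_force: 60.0
[ 0.30717434 -1.16323362  0.15013024]
```

View pics/s4.png

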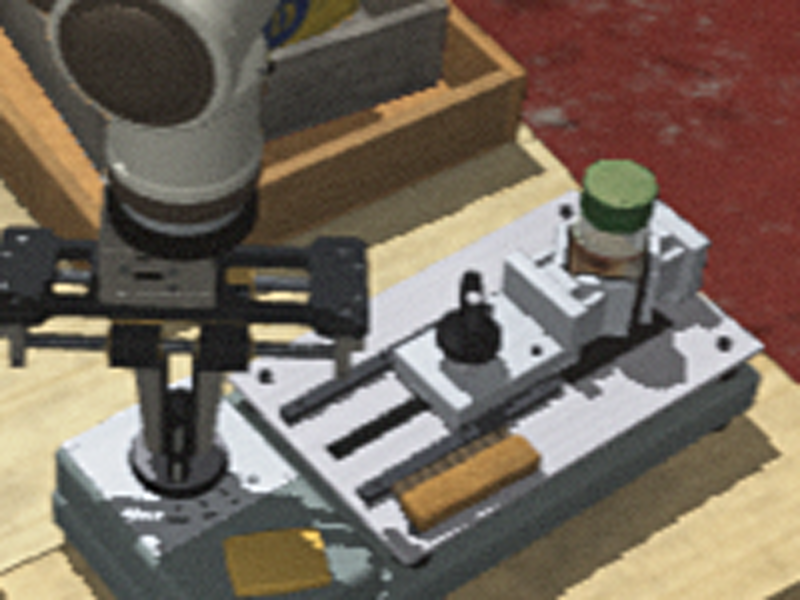

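The dial bar has turned about 73.5° (1.28 rad) and is held between the fingers at s4 (180,430). The jar is upright and clamped at (615,230), and the knob is tight.

```bash
python3 -c "
from workcell import order; print(order.job_done())"
```

```text
the job is handed in; nothing more can be done
None
```

The job is handed in at about 21.5 s: the jar is upright and pushed home between the vees, the jaw is locked (wing knob at about 1.41 rad), and the gripper is still holding the dial at the third position (about 1.28 rad). The angles come from the tool's pose and the result of the judging was not shown.

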